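# Pin the specimen arm over the polishing disc

## Task

Set the bench cut-and-polish machine up for polishing. Someone left the suspension bottle standing on the polishing disc: stand it upright in the tray on the desk. Then take the T-handled lock pin from the rack, put its tip in the hole of the specimen arm, swing the arm round with it against the return spring until it is over the hole of the index plate, and push the pin fully home so that it locks the arm there; leave the other tools and the jar where they are.

Things in the scene. Friction and masses are not known exactly. Their poses are not given: they have to be found in the camera images.
- machine: Bench cut-and-polish machine, fixed, 290 deep (x) x 340 wide (y), deck 120 high with a 14 mm rim. Origin: centre of its underside, x to its rear. On the deck, (x, y) mm: arm column (100, 0), 48 across, top 220 above the desk; polishing disc (-25, 87), 100 across, face 140 above the desk; cutting wheel (-38, -65); pipes (27, -140), 200 high, and (65, 140), 220 high, its nozzle at (22, 130).
- pivot (a point): Point on the vertical axis of the specimen arm's column, level with the top of the arm, 185 mm above the desk.
- spec_arm (a joint): Angle (rad) of the spring-return specimen arm. 0: on its park stop over the cutting wheel; grows as it swings clockwise seen from above towards the polishing disc; 0.85 to 1.25 brings its hole over the index hole; stop at 1.5. The spring always drives it back to 0: 0.14 N m at 0, 0.51 N m at 1.05 (1.8 to 7 N at the hole). It does not stay where it is left.
- bush_top (a point): Centre of the mouth, at the arm's top face, of the brass-rimmed vertical hole through the arm: 16.5 mm wide, 16 mm deep, 80 mm from the column's axis. It moves with the arm.
- index_hole (a point): Centre of the mouth of the one hole in the steel index plate, a sector plate 4 mm under the arm: 16.5 mm wide, 16 deep, open below, mouth 165 mm above the desk, 80 mm from the column's axis. The plate is fixed, at an angle that differs each time; it is solid along the rest of the arm hole's path, so a pin in the arm slides over it until it drops in.
- lock_pin: Steel lock pin, 80 mm tall, 140 g, upright in a rack socket. Origin: its lower tip, z up. Shank 14 across, 40 long, the lowest 6 mm tapered to 9; collar 26 across (40 to 46 up); neck 16 across; on top a flat-sided T bar, 60 along x, 14 along y, 62 to 80 mm up. Fully home, its collar lies on the arm and its tip is 145 mm above the desk.
- rack: Aluminium rack block, fixed, 230 (x) x 64 (y) x 65 mm high, on one or other side of the machine. Origin: centre of its underside. Three sockets 17 mm wide and 44 mm deep at x = -70, 0, +70 mm; the tools' collars lie on its top.
- knob_key: Another tool in the rack: same shank and collar, with a round knob 34 mm across, 84 mm tall. Origin: its lower tip. To be left.
- ring_puller: Another tool in the rack: same shank and collar, with an upright ring handle 44 mm across, 90 mm tall. Origin: its lower tip. To be left.
- bottle: White plastic bottle, round, upright on the polishing disc: body 44 mm across and 70 mm high, neck and cap 22 mm across above, 102 mm tall in all, 90 to 180 g. Origin: centre of its underside, z up. Its body bears a firm grip.
- tray: Open grey tray, fixed, 200 (x) x 115 (y) mm outside, walls 4 mm thick and 22 mm high, floor 4 mm thick. Origin: centre of its underside. On the side of the machine away from the rack. A jar stands in its +x half; the -x half (about x = -45 mm) is free.
- jar: Amber glass jar with a black lid, 62 mm across, 64 mm high, in the tray. Origin: centre of its underside. To be left.
- spec_arm_end (a point): Far end of the specimen arm, on its top face. The arm is a dark steel bar reaching 172 mm from the column's axis, 30 to 44 mm wide, 16 mm thick (169 to 185 mm above the desk); a specimen clamp hangs under it 152 mm from the axis, down to 149 mm above the desk.
Things that resemble listed ones, but are neither listed nor needed, are in the scene too. There is more than one size of the tray; the one meant has the size given above. Leave any turquoise look-alike of the bottle alone.

How it is judged:
On the way, in this order (a step that is already met when the one before it is completed fails the run):
1. the bottle stands upright in the tray, let go (x of bottle in the frame of tray between -0.085 and 0.085 m and y of bottle in the frame of tray between -0.045 and 0.045 m and z of bottle in the frame of tray below 0.009 m and angle between bottle's own z axis and vertical below 0.1 rad and contact force between the fingers and bottle below 0.1 N), for 0.2 s.
2. the arm is swung off its park stop with the tip of the lock pin in its hole (value of joint spec_arm above 0.3 rad and horizontal distance between lock_pin and bush_top below 0.006 m and z of lock_pin in the frame of bush_top below -0.004 m), for 0.1 s.
At the end, for the whole second after the job is handed in: Arm hole over index hole (centres within 5 mm); lock pin upright (0.12 rad) through both, its tip at least 16 mm below the index plate's top, so the collar is within 4 mm of the arm; bottle upright (0.1 rad) on the tray floor inside its walls; all at rest (horizontal distance between each of bush_top, lock_pin and index_hole below 0.005 m and velocity of joint spec_arm between -0.05 and 0.05 rad/s and z of lock_pin in the frame of index_hole below -0.016 m and angle between lock_pin's own z axis and vertical below 0.12 rad and linear speed of each of lock_pin, bottle below 0.02 m/s and x of bottle in the frame of tray between -0.085 and 0.085 m and y of bottle in the frame of tray between -0.045 and 0.045 m and z of bottle in the frame of tray below 0.009 m and angle between bottle's own z axis and vertical below 0.1 rad); the robot touches nothing.
It fails at once if the bottle is tipped over (angle between bottle's own z axis and vertical above 0.6 rad).
It fails at once if the other tools in the rack are pulled out or knocked (distance of any of knob_key, ring_puller from where it was at the start of the episode above 0.02 m).
It fails at once if the jar is pushed away or tipped (distance of jar from where it was at the start of the episode above 0.03 m or angle between jar's own z axis and vertical above 0.5 rad).
It also fails if it takes over 72 s, if anything falls off the work surface, if the arm or the gripper's body presses on something with over 40 N, if the wrist force passes 120 N, or if a joint passes its speed limit or range.

## Robot

A 6-joint arm with a two-finger parallel gripper is mounted at the origin on the work surface. World frame = base frame: x ahead of the robot, y to its left, z up, the work surface at z = 0. Lengths are in m, angles in rad, forces in N, time in s.
With the tool pointing down it reaches from about 0.35 to 1 m from the base axis. Payload 7.1 kg.
Tool frame: the origin (TCP) lies at the very end of the fingers, on their centre line; the grasp point (between the pads) lies 19 mm behind it (pinch_z is the distance from the TCP to the grasp point, in m); z points along the fingers, y is the line along which they close (so a half turn about z gives the same grasp; the last joint's range is limited). The gripper opens to 85 mm and grips with 20 to 120 N. Pads are 22 mm wide; open, the fingers measure 114 mm over their backs; the gripper's body (76 mm by 85 mm) begins 54 mm behind the grasp point. The pads swing forward as they close: fully open they stand 13 mm farther back than shut.
Start: joints at [1.269, 0.423, 1.63, -0, 1.089, -0.019], TCP at [0.174, 0.6, 0.231] pointing down, gripper open.
Joint ranges: [-3, 3], [-0.9, 2.11], [0.09, 2.58], [-1.31, 4.45], [0.11, 2.69], [-2.54, 2.54]. Speed limits (rad/s): [2.39, 2.39, 3.01, 3.14, 3.14, 3.14].

## Interface

Orientations are given as a unit quaternion [w, x, y, z].
In Python, from bench import observe, get_image, calibration, close_job, pinch_z gives the robot as it stands. The module is installed in compiled form; this text tells all that it offers.
- The arm moves only by the tool servo_tool, never from a script. Its argument "steps" is a list of rows, each an object with "translation": the shift along the world's x, y, z in units of 0.25 m (1.0 is 0.25 m), a list of three; "angular": the turn, a rotation vector about the world's x, y, z in units of 60 degrees (1.0 is 60 degrees), a list of three; "fingers": the closure, from -1 (fully open) to 1 (shut), so that 0 is half open. In form: [{"translation": [dx, dy, dz], "angular": [wx, wy, wz], "fingers": fingers}, ...]. A call has exactly 8 rows; each row is the pose to reach, as a shift and turn from the pose commanded when the call began; what a row does not reach only later rows make up. A row lasts 1/10 s, in which the tool goes at most 50 mm and 8.59 degrees, less where a joint would pass 70% of its speed; a pose out of reach is approached as far as the arm can. A call with a number of a shift or a turn outside -1 to 1 is refused whole. A call with a gripper value outside its range is refused whole. The fingers move at their own pace and stop on an object; "grip_force" is the grip in N (left out, the last holds). Time passes only in rows, so rows that repeat a pose let the fingers close, or fill a call up. It gives the time, the measured TCP pose, the force, the opening and the grip force at its end, in the units of the state.
- observe(): the state, without advancing time (a new reading comes with each control period).
- get_image(name): name is "scene" or "top" or "wrist"; returns the picture (384x512x3 uint8, red, green, blue); there is no depth.
- calibration(name): a dict with "fx", "fy", "cx", "cy" (pixels), "k1" (the pictures are not rectified: a ray, as slopes to the right and down, at radius r is drawn at 1 + k1 r^2 times it, then the intrinsics apply), "eye" and "orientation" of the camera in the world; the wrist camera has in their place "tool_from_camera" (4x4, takes a point from camera to tool coordinates, whose origin is the TCP and whose axes are the flange's). Camera axes: x right, y down, z forward; pixel columns grow to the right and rows downward; lengths in m; the calibration is good to about 2 mm. A picture is of the moment at which its call begins: read the wrist's pose just before it. calibration takes no time and is no camera call.
- close_job(): hands the job in; it is judged then, once.
The state is a dict: "time": time; "q": joint angles; "dq": joint speeds; "effort": joint torques, N m; "position": TCP position; "orientation": TCP orientation; "wrist_force": force on the tool from outside, world axes, zero at the start; "wrist_torque": the same for the moment, N m; "finger_gap": finger opening in m; "grasp_force": force on a finger pad.
Only numpy, scipy, OpenCV 4.12 (cv2) and the standard library are available. Lean on these libraries where they do the work, as an engineer would, in place of code of your own. Each camera call takes 0.05 s, during which the arm holds its last target. There are 200 camera calls.

## Working session

There is one attempt and no reset: what is moved stays moved. The work goes in short steps, Python scripts to look and compute and a tool call to move; the robot and the scene stay as the last step left them, time stands still between calls to the robot, and variables do not carry over. Pictures are saved under pics/ and viewed, at most 10 in all, crops included, and the job is handed in when it is done.

Besides the shell and the picture viewer there is one more tool, called after "Emit:" as name(argument=value, ...) on one line, values as JSON. servo_tool: Moves the arm, as the interface text tells. Shifts and turns lie within -1 to 1; 1 stands for 0.25 m of shift or 60 degrees of turn. Its arguments: {"type":"object","properties":{"steps":{"type":"array","items":{"type":"object","properties":{"translation":{"type":"array","items":{"type":"number"}},"angular":{"type":"array","items":{"type":"number"}},"fingers":{"type":"number"}}}},"grip_force":{"type":"number"}},"required":["steps"]}

```bash
mkdir -p pics; cat > h.py <<'E'
import numpy as np, cv2
from bench import *
from scipy.spatial.transform import Rotation as R
def rot(q): return R.from_quat([q[1],q[2],q[3],q[0]]).as_matrix()
def cam(name):
    c=calibration(name)
    if 'eye' in c: return c,np.array(c['eye']),(rot(c['orientation']) if np.size(c['orientation'])==4 else np.array(c['orientation']))
    s=observe(); T=np.array(c['tool_from_camera']); Rt=rot(s['orientation'])
    return c,np.array(s['position'])+Rt@T[:3,3],Rt@T[:3,:3]
def ray(C,u,v):
    c,e,M=C; x=np.array([(u-c['cx'])/c['fx'],(v-c['cy'])/c['fy']]); y=x.copy()
    for _ in range(20): y=x/(1+c['k1']*(y@y))
    d=M@np.array([y[0],y[1],1]); return e,d/np.linalg.norm(d)
def onz(C,u,v,z):
    e,d=ray(C,u,v); return e+d*(z-e[2])/d[2]
def proj(C,p):
    c,e,M=C; q=M.T@(np.array(p)-e); x=q[:2]/q[2]; x=x*(1+c['k1']*(x@x)); return np.array([c['fx']*x[0]+c['cx'],c['fy']*x[1]+c['cy']])
def snap(name,fn):
    C=cam(name); im=get_image(name); cv2.imwrite(f'raw_{fn}.png',im[:,:,::-1]); return C,im
E
python3 - <<'E'
from h import *
ims=[]
for n in ('scene','top'):
    C,im=snap(n,n); print(n,C)
    cv2.imwrite(f'pics/{n}.png',cv2.resize(im[:,:,::-1],(800,600),interpolation=cv2.INTER_CUBIC))
print(observe(),pinch_z,calibration('wrist'))
E
```

```text
scene ({'fx': 360.80620588847137, 'fy': 360.80620588847137, 'cx': 253.42514477442032, 'cy': 193.25056705139963, 'k1': -0.11435036546903364, 'eye': array([0.90452793, 0.63226669, 0.69560901]), 'orientation': array([-0.11272169,  0.2320083 ,  0.85089789, -0.45764478])}, array([0.90452793, 0.63226669, 0.69560901]), array([[-0.86693194,  0.29165775, -0.40418407],
       [ 0.49800373,  0.47346681, -0.72651323],
       [-0.02052548, -0.8311227 , -0.55571015]]))
top ({'fx': 445.8436652488112, 'fy': 445.8436652488112, 'cx': 252.6475697506319, 'cy': 186.52938524492978, 'k1': -0.053424597367917485, 'eye': array([ 0.2504132 , -0.08515743,  1.44128575]), 'orientation': array([-0.06624057,  0.70461274, -0.70257807,  0.07427731])}, array([ 0.2504132 , -0.08515743,  1.44128575]), array([[ 0.00173386, -0.98025058,  0.19775183],
       [-0.99993127, -0.00399248, -0.01102333],
       [ 0.01159514, -0.19771912, -0.98019014]]))
{'time': 0.1, 'q': array([ 1.26901901e+00,  4.23762261e-01,  1.63058650e+00,  3.03415905e-05,
        1.08857427e+00, -1.89727508e-02]), 'dq': array([-0.00132131, -0.00194397, -0
[... 316 characters left out ...]
 -6.54503609e-04]), 'wrist_force': array([-0.03892832, -0.42872939,  0.56140238]), 'wrist_torque': array([-0.04029799, -0.00488169,  0.02870531]), 'grasp_force': 0.0, 'finger_gap': 0.08548647015054006} 0.0187 {'fx': 327.6194357090411, 'fy': 327.6194357090411, 'cx': 251.2844137042344, 'cy': 185.58563610856936, 'k1': -0.08690179623914204, 'tool_from_camera': array([[-1.56755007e-04, -9.65305170e-01, -2.61124308e-01,
         6.66740380e-02],
       [ 9.99999667e-01, -3.60482636e-04,  7.32297959e-04,
        -3.65036162e-04],
       [-8.01021785e-04, -2.61124107e-01,  9.65304905e-01,
        -1.42793177e-01],
       [ 0.00000000e+00,  0.00000000e+00,  0.00000000e+00,
         1.00000000e+00]])}
```

View pics/top.png

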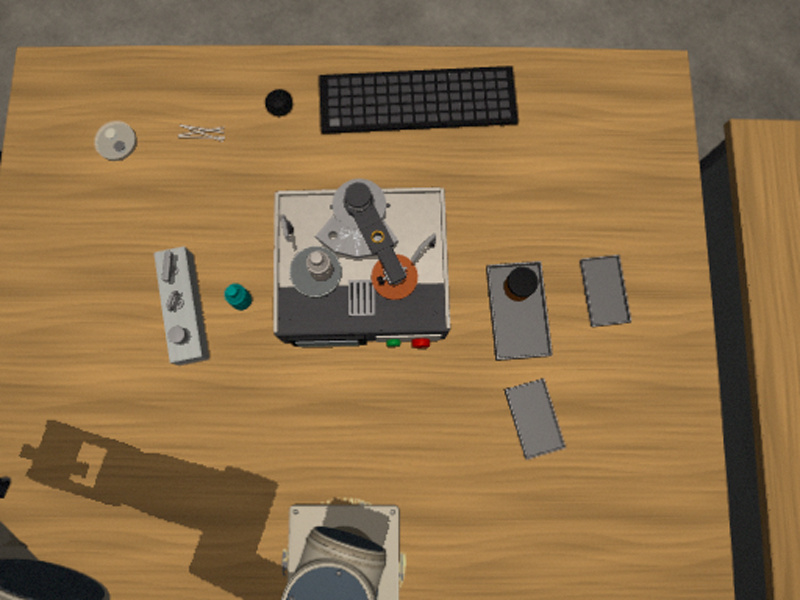

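View pics/scene.png

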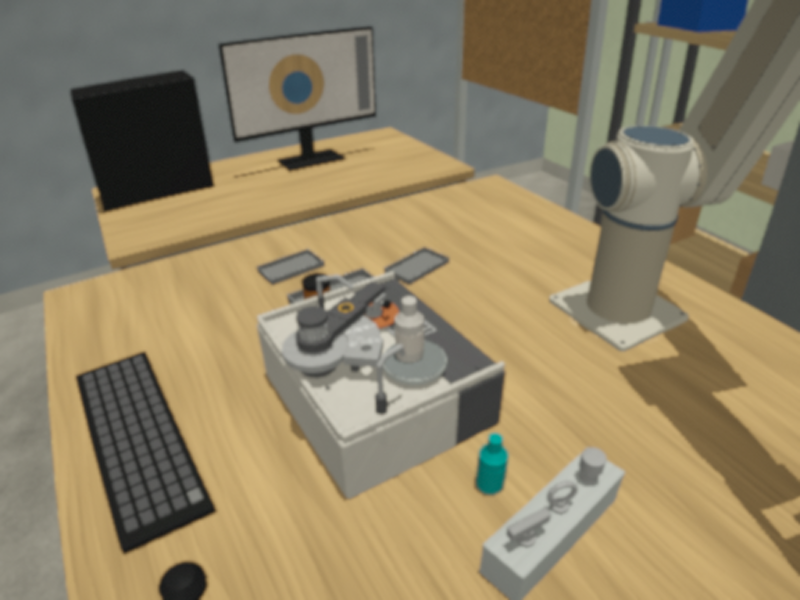

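The top view (800×600) shows the white bottle on the disc at about (318,262) and the T-handled pin at the far end of the rack, about (168,265). The ring is at (175,300), the knob at (179,335) and the arm bush at (377,237).

Candidates:
- **Trays:** (520,310) is the largest and holds the jar. (605,290) and (535,418) are smaller.
- **Bottles:** the white one on the disc is the one meant. The turquoise one at (238,296) is the look-alike.

I'll confirm both in one crop.

```bash
python3 - <<'E'
from h import *
im=cv2.imread('raw_top.png')
cv2.imwrite('pics/crop.png',cv2.resize(im[110:240,92:358],(798,390),interpolation=cv2.INTER_CUBIC))
C=cam('top')
def P(n,u,v,z): print(n,onz(C,u*.64,v*.64,z).round(4))
P('bottle',318,255,.242);P('col',357,193,.22);P('bush',377,237,.185);P('idx',332,235,.165)
for n,p in dict(a=(155,252),b=(186,247),c=(208,355),d=(170,363)).items(): P('rack'+n,*p,.065)
P('pin',168,265,.1);P('ring',175,300,.1);P('knob',179,335,.1)
for n,p in dict(a=(487,266),b=(540,262),c=(551,355),d=(496,360)).items(): P('tray'+n,*p,.022)
for n,p in dict(a=(581,259),b=(618,256),c=(630,322),d=(592,327)).items(): P('tray2'+n,*p,.022)
P('jar',520,280,.064); P('turq',236,290,.1)
for p in ((275,192),(443,189),(449,333),(276,335)): P('mach',*p,.134)
E
```

```text
bottle [0.5578 0.0377 0.242 ]
col [ 0.6815 -0.029   0.22  ]
bush [ 0.6076 -0.0659  0.185 ]
idx [0.6168 0.0199 0.165 ]
racka [0.6083 0.3896 0.065 ]
rackb [0.6191 0.3265 0.065 ]
rackc [0.3981 0.2692 0.065 ]
rackd [0.3818 0.344  0.065 ]
pin [0.5727 0.3496 0.1   ]
ring [0.5021 0.3311 0.1   ]
knob [0.433  0.3189 0.1   ]
traya [ 0.5921 -0.2947  0.022 ]
trayb [ 0.6013 -0.407   0.022 ]
trayc [ 0.405  -0.4221  0.022 ]
trayd [ 0.3946 -0.3084  0.022 ]
tray2a [ 0.6083 -0.4946  0.022 ]
tray2b [ 0.6154 -0.5744  0.022 ]
tray2c [ 0.4739 -0.5909  0.022 ]
tray2d [ 0.4632 -0.5102  0.022 ]
jar [ 0.553  -0.3551  0.064 ]
turq [0.5227 0.2118 0.1   ]
mach [0.7133 0.1367 0.134 ]
mach [ 0.7212 -0.1949  0.134 ]
mach [ 0.4343 -0.2028  0.134 ]
mach [0.4293 0.1245 0.134 ]
```

View pics/crop.png

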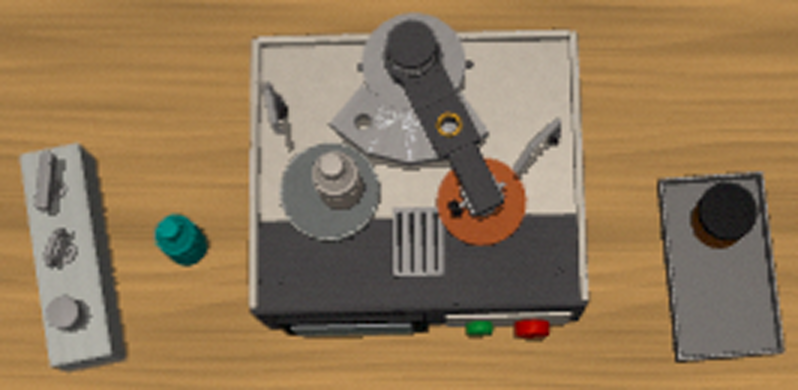

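The crop confirms it. The tray at crop (720,268) measures about 198×113 mm and holds the jar; the next one is about 141×81 mm, so it is too small. The white bottle's cap is at (332,165) on the disc. The T-bar pin is at (46,182) on the rack, the index hole at (362,121) and the bush at (448,124). I'll move over the bottle next.

Emit:
servo_tool(steps=[{"translation":[0.1,-0.15,0.15],"angular":[0,0,0.1],"fingers":-1},{"translation":[0.2,-0.3,0.3],"angular":[0,0,0.2],"fingers":-1},{"translation":[0.3,-0.5,0.44],"angular":[0,0,0.3],"fingers":-1},{"translation":[0.45,-0.7,0.44],"angular":[0,0,0.43],"fingers":-1},{"translation":[0.55,-0.85,0.44],"angular":[0,0,0.43],"fingers":-1},{"translation":[0.7,-1,0.44],"angular":[0,0,0.43],"fingers":-1},{"translation":[0.7,-1,0.44],"angular":[0,0,0.43],"fingers":-1},{"translation":[0.7,-1,0.44],"angular":[0,0,0.43],"fingers":-1}])

```text
time: 0.9
position: [0.3515, 0.347, 0.3414]
orientation: [0.0, -0.081, 0.997, -0.0]
wrist_force: [0.6, -1.0, 0.6]
finger_gap: 0.0856
grasp_force: 0.0
```

Emit:
servo_tool(steps=[{"translation":[0.12,-0.16,0],"angular":[0,0,0],"fingers":-1},{"translation":[0.25,-0.32,0],"angular":[0,0,0],"fingers":-1},{"translation":[0.38,-0.48,0],"angular":[0,0,0],"fingers":-1},{"translation":[0.5,-0.64,0],"angular":[0,0,0],"fingers":-1},{"translation":[0.62,-0.8,0],"angular":[0,0,0],"fingers":-1},{"translation":[0.75,-1,0],"angular":[0,0,0],"fingers":-1},{"translation":[0.75,-1,0],"angular":[0,0,0],"fingers":-1},{"translation":[0.75,-1,0],"angular":[0,0,0],"fingers":-1}])

```text
time: 1.7
position: [0.5374, 0.0991, 0.3407]
orientation: [-0.001, -0.082, 0.997, 0.0]
wrist_force: [0.4, 0.4, -0.5]
finger_gap: 0.0857
grasp_force: 0.0
```

```bash
python3 - <<'E'
from h import *
s=observe();print(s['time'],s['q'].round(2),s['position'],rot(s['orientation']).round(3))
C,im=snap('wrist','w1')
cv2.imwrite('pics/w1.png',cv2.resize(im[:,:,::-1],(800,600)))
E
```

```text
1.7 [ 0.16  0.2   1.69  0.    1.26 -1.58] [0.53741371 0.099113   0.34069179] [[-0.986 -0.164 -0.001]
 [-0.164  0.986  0.   ]
 [ 0.001  0.    -1.   ]]
```

View pics/w1.png

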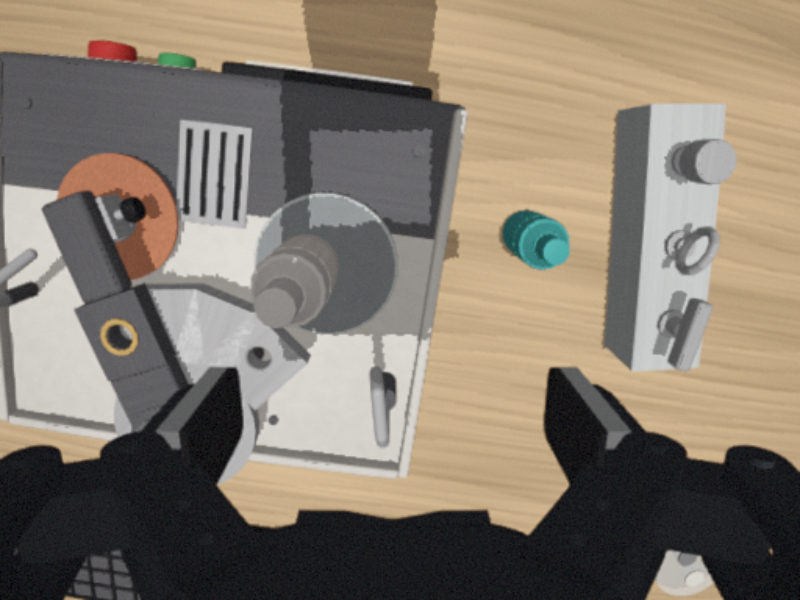

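The wrist view shows the cap at (278,307), the bush at (118,337), the index hole at (258,355) and the T bar top at roughly (700,303)–(683,367).

```bash
python3 - <<'E'
from h import *
C=cam('wrist')
def P(n,u,v,z): p=onz(C,u*.64,v*.64,z); print(n,p.round(4)); return p
P('cap',278,307,.242);P('bush',118,337,.185);P('idx',258,355,.165);P('disc',327,263,.14)
P('bodybase',300,270,.21)
a=P('T1',702,303,.105);b=P('T2',685,367,.105);print((a+b)/2,np.degrees(np.arctan2(*(b-a)[1::-1])))
P('nozzle tip',378,375,.2)
E
```

```text
cap [0.5532 0.0457 0.242 ]
bush [ 0.6097 -0.0645  0.185 ]
idx [0.6152 0.022  0.165 ]
disc [0.5508 0.0573 0.14  ]
bodybase [0.5409 0.0496 0.21  ]
T1 [0.5415 0.3523 0.105 ]
T2 [0.5968 0.3559 0.105 ]
[0.56913844 0.35411432 0.105     ] 3.7890579386646706
nozzle tip [0.6001 0.1022 0.2   ]
```

Emit:
servo_tool(steps=[{"translation":[0.03,-0.11,0],"angular":[0,0,0],"fingers":-1},{"translation":[0.062,-0.22,0],"angular":[0,0,0],"fingers":-1},{"translation":[0.062,-0.22,-0.05],"angular":[0,0,0],"fingers":-1},{"translation":[0.062,-0.22,-0.2],"angular":[0,0,0],"fingers":-1},{"translation":[0.062,-0.22,-0.35],"angular":[0,0,0],"fingers":-1},{"translation":[0.062,-0.22,-0.5],"angular":[0,0,0],"fingers":-1},{"translation":[0.062,-0.22,-0.62],"angular":[0,0,0],"fingers":-1},{"translation":[0.062,-0.22,-0.66],"angular":[0,0,0],"fingers":-1}], grip_force=40)

```text
time: 2.55
position: [0.5492, 0.0471, 0.1729]
orientation: [-0.003, -0.085, 0.996, 0.0]
wrist_force: [-0.7, -0.6, -0.2]
finger_gap: 0.0853
grasp_force: 0.0
```

Emit:
servo_tool(steps=[{"translation":[0,0,0],"angular":[0,0,0],"fingers":-0.4},{"translation":[0,0,0],"angular":[0,0,0],"fingers":-0.2},{"translation":[0,0,0],"angular":[0,0,0],"fingers":0},{"translation":[0,0,0],"angular":[0,0,0],"fingers":0.2},{"translation":[0,0,0],"angular":[0,0,0],"fingers":0.4},{"translation":[0,0,0],"angular":[0,0,0],"fingers":0.6},{"translation":[0,0,0],"angular":[0,0,0],"fingers":0.6},{"translation":[0,0,0],"angular":[0,0,0],"fingers":0.6}], grip_force=40)

```text
time: 3.35
position: [0.5537, 0.0455, 0.1783]
orientation: [0.002, -0.083, 0.997, 0.0]
wrist_force: [0.5, 1.5, 7.0]
finger_gap: 0.043
grasp_force: 41.1
```

Emit:
servo_tool(steps=[{"translation":[0,0,0.03],"angular":[0,0,0],"fingers":0.6},{"translation":[0,0,0.1],"angular":[0,0,0],"fingers":0.6},{"translation":[0,0,0.2],"angular":[0,0,0],"fingers":0.6},{"translation":[0,0,0.35],"angular":[0,0,0],"fingers":0.6},{"translation":[0,0,0.5],"angular":[0,0,0],"fingers":0.6},{"translation":[0,0,0.6],"angular":[0,0,0],"fingers":0.6},{"translation":[0,0,0.6],"angular":[0,0,0],"fingers":0.6},{"translation":[0,0,0.6],"angular":[0,0,0],"fingers":0.6}])

```text
time: 4.15
position: [0.5522, 0.045, 0.3268]
orientation: [0.001, -0.084, 0.997, -0.0]
wrist_force: [-0.3, 0.3, -1.1]
finger_gap: 0.0427
grasp_force: 40.8
```

Emit:
servo_tool(steps=[{"translation":[-0.04,-0.12,0],"angular":[0,0,-0.05],"fingers":0.6},{"translation":[-0.08,-0.25,0],"angular":[0,0,-0.1],"fingers":0.6},{"translation":[-0.12,-0.38,0],"angular":[0,0,-0.15],"fingers":0.6},{"translation":[-0.16,-0.5,0],"angular":[0,0,-0.2],"fingers":0.6},{"translation":[-0.2,-0.65,0],"angular":[0,0,-0.2],"fingers":0.6},{"translation":[-0.24,-0.8,0],"angular":[0,0,-0.2],"fingers":0.6},{"translation":[-0.24,-0.9,0],"angular":[0,0,-0.2],"fingers":0.6},{"translation":[-0.24,-0.9,0],"angular":[0,0,-0.2],"fingers":0.6}])

```text
time: 4.95
position: [0.4911, -0.1822, 0.3246]
orientation: [-0.001, 0.023, 1.0, 0.0]
wrist_force: [0.3, -0.2, -0.6]
finger_gap: 0.043
grasp_force: 41.0
```

Emit:
servo_tool(steps=[{"translation":[-0.04,-0.12,0],"angular":[0,0,0],"fingers":0.6},{"translation":[-0.08,-0.25,0],"angular":[0,0,0],"fingers":0.6},{"translation":[-0.12,-0.38,0],"angular":[0,0,0],"fingers":0.6},{"translation":[-0.16,-0.5,0],"angular":[0,0,0],"fingers":0.6},{"translation":[-0.16,-0.6,0],"angular":[0,0,0],"fingers":0.6},{"translation":[-0.16,-0.7,0],"angular":[0,0,0],"fingers":0.6},{"translation":[-0.16,-0.7,0],"angular":[0,0,0],"fingers":0.6},{"translation":[-0.16,-0.7,0],"angular":[0,0,0],"fingers":0.6}])

```text
time: 5.75
position: [0.4519, -0.354, 0.3248]
orientation: [-0.001, 0.021, 1.0, 0.001]
wrist_force: [-0.3, 0.4, -1.2]
finger_gap: 0.0434
grasp_force: 41.2
```

```bash
python3 - <<'E'
from h import *
s=observe();print(s['time'],s['q'].round(2),s['position'],s['wrist_force'],rot(s['orientation']).round(3),s['finger_gap'])
C,im=snap('wrist','w2'); T,it=snap('top','t2')
a=cv2.resize(im[:,:,::-1],(400,300)); b=cv2.resize(it[150:260,260:408,::-1],(400,300),interpolation=cv2.INTER_CUBIC)
cv2.imwrite('pics/w2.png',np.vstack([np.hstack([a,b])]))
E
```

```text
5.75 [-0.69  0.25  1.65  0.    1.24 -2.21] [ 0.45194808 -0.35403286  0.32484244] [-0.26058386  0.41707997 -1.18337616] [[-0.999  0.042 -0.002]
 [ 0.042  0.999  0.002]
 [ 0.002  0.002 -1.   ]] 0.0434080346401256
```

View pics/w2.png

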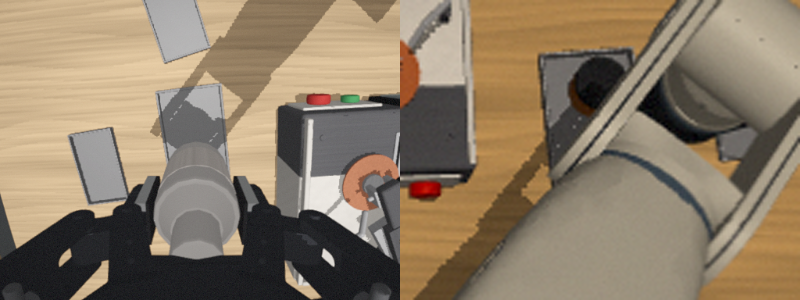

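The bottle is upright in the grip, above the free half of the tray whose near corners are at (157,92) and (220,85).

Emit:
servo_tool(steps=[{"translation":[0,-0.02,-0.1],"angular":[0,0,0],"fingers":0.6},{"translation":[0,-0.02,-0.25],"angular":[0,0,0],"fingers":0.6},{"translation":[0,-0.02,-0.4],"angular":[0,0,0],"fingers":0.6},{"translation":[0,-0.02,-0.55],"angular":[0,0,0],"fingers":0.6},{"translation":[0,-0.02,-0.7],"angular":[0,0,0],"fingers":0.6},{"translation":[0,-0.02,-0.85],"angular":[0,0,0],"fingers":0.6},{"translation":[0,-0.02,-0.96],"angular":[0,0,0],"fingers":0.6},{"translation":[0,-0.02,-0.96],"angular":[0,0,0],"fingers":0.6}])

```text
time: 6.65
position: [0.4503, -0.3568, 0.0827]
orientation: [-0.003, 0.02, 1.0, 0.002]
wrist_force: [-0.2, -0.5, -1.3]
finger_gap: 0.0428
grasp_force: 41.1
```

Emit:
servo_tool(steps=[{"translation":[0,0,-0.04],"angular":[0,0,0],"fingers":0.6},{"translation":[0,0,-0.08],"angular":[0,0,0],"fingers":0.6},{"translation":[0,0,-0.11],"angular":[0,0,0],"fingers":0.6},{"translation":[0,0,-0.13],"angular":[0,0,0],"fingers":0.6},{"translation":[0,0,-0.15],"angular":[0,0,0],"fingers":0.6},{"translation":[0,0,-0.16],"angular":[0,0,0],"fingers":0.6},{"translation":[0,0,-0.165],"angular":[0,0,0],"fingers":0.6},{"translation":[0,0,-0.165],"angular":[0,0,0],"fingers":0.6}])

```text
time: 7.45
position: [0.4524, -0.3599, 0.045]
orientation: [-0.0, 0.021, 1.0, 0.0]
wrist_force: [0.3, -0.2, -0.6]
finger_gap: 0.043
grasp_force: 41.1
```

Emit:
servo_tool(steps=[{"translation":[0,0,-0.003],"angular":[0,0,0],"fingers":0.6},{"translation":[0,0,-0.006],"angular":[0,0,0],"fingers":0.6},{"translation":[0,0,-0.009],"angular":[0,0,0],"fingers":0.6},{"translation":[0,0,-0.012],"angular":[0,0,0],"fingers":0.6},{"translation":[0,0,-0.014],"angular":[0,0,0],"fingers":0.6},{"translation":[0,0,-0.014],"angular":[0,0,0],"fingers":0.6},{"translation":[0,0,-0.014],"angular":[0,0,0],"fingers":0.6},{"translation":[0,0,-0.014],"angular":[0,0,0],"fingers":0.6}])

```text
time: 8.25
position: [0.4524, -0.3599, 0.0423]
orientation: [0.0, 0.021, 1.0, -0.0]
wrist_force: [-1.7, 2.3, 7.7]
finger_gap: 0.0428
grasp_force: 42.1
```

Contact with the tray floor. I'll open gradually and rise.

Emit:
servo_tool(steps=[{"translation":[0,0,0.0],"angular":[0,0,0],"fingers":0.0},{"translation":[0,0,0.0],"angular":[0,0,0],"fingers":-0.2},{"translation":[0,0,0.0],"angular":[0,0,0],"fingers":-0.4},{"translation":[0,0,0.0],"angular":[0,0,0],"fingers":-0.5},{"translation":[0,0,0.0],"angular":[0,0,0],"fingers":-0.5},{"translation":[0,0,0.04],"angular":[0,0,0],"fingers":-0.5},{"translation":[0,0,0.12],"angular":[0,0,0],"fingers":-0.5},{"translation":[0,0,0.25],"angular":[0,0,0],"fingers":-0.5}])

```text
time: 9.05
position: [0.4513, -0.359, 0.1037]
orientation: [-0.001, 0.021, 1.0, 0.001]
wrist_force: [-0.6, -0.7, -0.3]
finger_gap: 0.0639
grasp_force: 0.0
```

Emit:
servo_tool(steps=[{"translation":[0,0,0.15],"angular":[0,0,0],"fingers":-0.5},{"translation":[0,0,0.3],"angular":[0,0,0],"fingers":-0.5},{"translation":[0,0,0.5],"angular":[0,0,0],"fingers":-0.5},{"translation":[0,0,0.7],"angular":[0,0,0],"fingers":-0.5},{"translation":[0,0,0.88],"angular":[0,0,0],"fingers":-0.5},{"translation":[0,0,0.88],"angular":[0,0,0],"fingers":-0.5},{"translation":[0,0,0.88],"angular":[0,0,0],"fingers":-0.5},{"translation":[0,0,0.88],"angular":[0,0,0],"fingers":-0.5}])

```text
time: 9.85
position: [0.4516, -0.3592, 0.323]
orientation: [-0.001, 0.021, 1.0, 0.001]
wrist_force: [-0.2, 0.1, 0.0]
finger_gap: 0.0639
grasp_force: 0.0
```

```bash
python3 - <<'E'
from h import *
s=observe();print(s['time'],s['position'])
C,im=snap('wrist','w3')
cv2.imwrite('pics/w3.png',im[:,:,::-1])
E
```

```text
9.85 [ 0.45160807 -0.35918242  0.32296758]
```

View pics/w3.png

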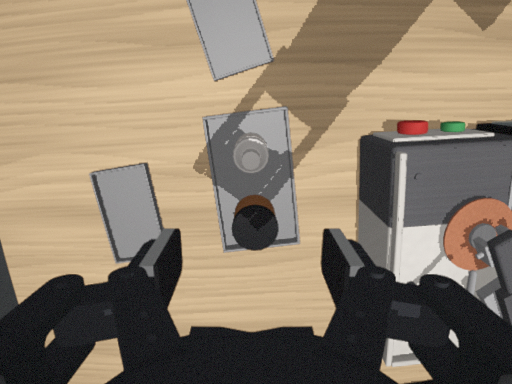

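The wrist view shows the bottle upright and released inside the tray at (251,153), with the jar undisturbed. Next is the pin.

Emit:
servo_tool(steps=[{"translation":[0.03,0.15,0],"angular":[0,0,0.05],"fingers":-0.5},{"translation":[0.06,0.32,0],"angular":[0,0,0.1],"fingers":-0.5},{"translation":[0.1,0.5,0],"angular":[0,0,0.15],"fingers":-0.5},{"translation":[0.13,0.7,0],"angular":[0,0,0.17],"fingers":-0.5},{"translation":[0.15,0.85,0],"angular":[0,0,0.17],"fingers":-0.5},{"translation":[0.16,1,0],"angular":[0,0,0.17],"fingers":-0.5},{"translation":[0.16,1,0],"angular":[0,0,0.17],"fingers":-0.5},{"translation":[0.16,1,0],"angular":[0,0,0.17],"fingers":-0.5}])

```text
time: 10.7
position: [0.4919, -0.109, 0.3228]
orientation: [-0.001, -0.069, 0.998, 0.0]
wrist_force: [0.4, -0.2, -0.2]
finger_gap: 0.0641
grasp_force: 0.0
```

Emit:
servo_tool(steps=[{"translation":[0.03,0.15,0],"angular":[0,0,0],"fingers":-0.5},{"translation":[0.06,0.32,0],"angular":[0,0,0],"fingers":-0.5},{"translation":[0.1,0.5,0],"angular":[0,0,0],"fingers":-0.5},{"translation":[0.13,0.7,0],"angular":[0,0,0],"fingers":-0.5},{"translation":[0.15,0.85,0],"angular":[0,0,0],"fingers":-0.5},{"translation":[0.16,1,0],"angular":[0,0,0],"fingers":-0.5},{"translation":[0.16,1,0],"angular":[0,0,0],"fingers":-0.5},{"translation":[0.16,1,0],"angular":[0,0,0],"fingers":-0.5}])

```text
time: 11.5
position: [0.5324, 0.1396, 0.323]
orientation: [-0.001, -0.068, 0.998, -0.0]
wrist_force: [-0.1, 0.7, 0.3]
finger_gap: 0.0642
grasp_force: 0.0
```

Emit:
servo_tool(steps=[{"translation":[0.03,0.15,0],"angular":[0,0,0],"fingers":-0.5},{"translation":[0.06,0.32,0],"angular":[0,0,0],"fingers":-0.5},{"translation":[0.1,0.5,-0.05],"angular":[0,0,0],"fingers":-0.5},{"translation":[0.13,0.7,-0.15],"angular":[0,0,0],"fingers":-0.5},{"translation":[0.15,0.85,-0.25],"angular":[0,0,0],"fingers":-0.5},{"translation":[0.15,0.85,-0.35],"angular":[0,0,0],"fingers":-0.5},{"translation":[0.15,0.85,-0.4],"angular":[0,0,0],"fingers":-0.5},{"translation":[0.15,0.85,-0.4],"angular":[0,0,0],"fingers":-0.5}])

```text
time: 12.3
position: [0.5693, 0.35, 0.2215]
orientation: [-0.002, -0.067, 0.998, -0.001]
wrist_force: [-0.1, 0.5, 0.3]
finger_gap: 0.0643
grasp_force: 0.0
```

```bash
python3 - <<'E'
from h import *
s=observe();print(s['time'],s['q'].round(2),s['position'],rot(s['orientation']).round(3))
C,im=snap('wrist','w4')
cv2.imwrite('pics/w4.png',cv2.resize(im[:,:,::-1],(800,600)))
E
```

```text
12.3 [ 0.53  0.5   1.53 -0.    1.12 -1.17] [0.56929447 0.35001664 0.22151   ] [[-0.991 -0.134 -0.004]
 [-0.134  0.991 -0.003]
 [ 0.005 -0.002 -1.   ]]
```

View pics/w4.png

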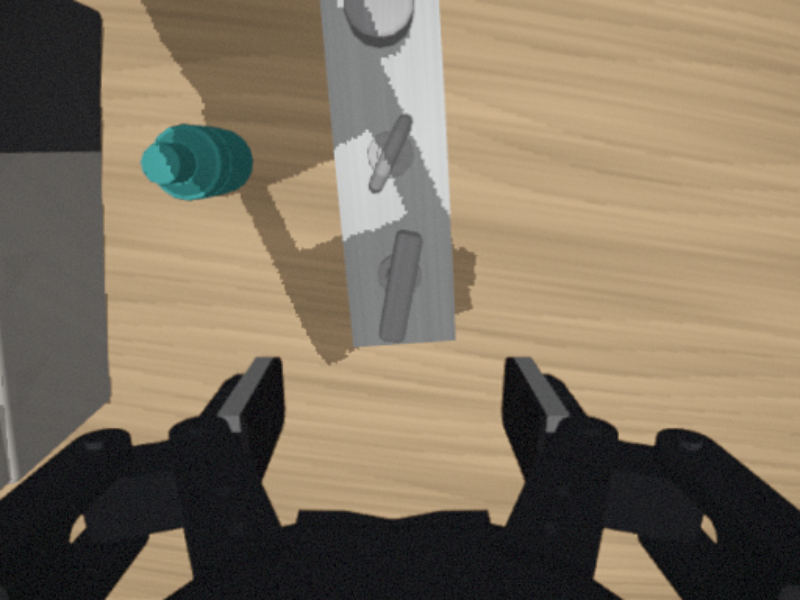

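The T bar top runs from about (408,234) to (392,338) and is slightly turned relative to the rack.

```bash
python3 - <<'E'
from h import *
C=cam('wrist'); s=observe()
P=lambda u,v,z:onz(C,u*.64,v*.64,z)
a=P(409,233,.105);b=P(392,338,.105); c=(a+b)/2
print(a,b,c,np.linalg.norm(a-b),'bar deg',np.degrees(np.arctan2(*(b-a)[1::-1])))
# same line through side edges
for e in (((398,232),(380,338)),((421,235),(404,341))):
    p,q=P(*e[0],.105),P(*e[1],.105); print(np.degrees(np.arctan2(*(q-p)[1::-1])))
y=rot(s['orientation'])[:,1]; print('jaw deg',np.degrees(np.arctan2(y[1],y[0])),'delta',c-s['position'])
g=P(400,272,.065);print('collar',g)
E
```

```text
[0.5427179  0.35533697 0.105     ] [0.60069615 0.3543078  0.105     ] [0.57170702 0.35482239 0.105     ] 0.05798738099437083 bar deg -1.01695340736847
-1.7711251985697927
-0.5831447358559511
jaw deg 97.67666120646756 delta [ 0.00156432  0.00427801 -0.11847473]
collar [0.57281892 0.35538231 0.065     ]
```

Emit:
servo_tool(steps=[{"translation":[0.01,0.018,-0.1],"angular":[0,0,-0.1],"fingers":-0.5},{"translation":[0.01,0.018,-0.2],"angular":[0,0,-0.145],"fingers":-0.5},{"translation":[0.01,0.018,-0.3],"angular":[0,0,-0.145],"fingers":-0.5},{"translation":[0.01,0.018,-0.4],"angular":[0,0,-0.145],"fingers":-0.5},{"translation":[0.01,0.018,-0.5],"angular":[0,0,-0.145],"fingers":-0.5},{"translation":[0.01,0.018,-0.56],"angular":[0,0,-0.145],"fingers":-0.5},{"translation":[0.01,0.018,-0.57],"angular":[0,0,-0.145],"fingers":-0.5},{"translation":[0.01,0.018,-0.57],"angular":[0,0,-0.145],"fingers":-0.5}], grip_force=60)

```text
time: 13.15
position: [0.5732, 0.3569, 0.0825]
orientation: [0.0, 0.008, 1.0, 0.0]
wrist_force: [-0.7, 0.5, -0.4]
finger_gap: 0.0642
grasp_force: 0.0
```

Emit:
servo_tool(steps=[{"translation":[0,0,0],"angular":[0,0,0],"fingers":0},{"translation":[0,0,0],"angular":[0,0,0],"fingers":0.3},{"translation":[0,0,0],"angular":[0,0,0],"fingers":0.5},{"translation":[0,0,0],"angular":[0,0,0],"fingers":0.7},{"translation":[0,0,0],"angular":[0,0,0],"fingers":0.9},{"translation":[0,0,0],"angular":[0,0,0],"fingers":1},{"translation":[0,0,0],"angular":[0,0,0],"fingers":1},{"translation":[0,0,0],"angular":[0,0,0],"fingers":1}], grip_force=60)

```text
time: 13.95
position: [0.5727, 0.3565, 0.0822]
orientation: [0.0, 0.008, 1.0, -0.0]
wrist_force: [0.1, -5.8, 6.4]
finger_gap: 0.0128
grasp_force: 61.1
```

Emit:
servo_tool(steps=[{"translation":[0,0,0.03],"angular":[0,0,0],"fingers":1},{"translation":[0,0,0.1],"angular":[0,0,0],"fingers":1},{"translation":[0,0,0.2],"angular":[0,0,0],"fingers":1},{"translation":[0,0,0.35],"angular":[0,0,0],"fingers":1},{"translation":[0,0,0.5],"angular":[0,0,0],"fingers":1},{"translation":[0,0,0.7],"angular":[0,0,0],"fingers":1},{"translation":[0,0,0.91],"angular":[0,0,0],"fingers":1},{"translation":[0,0,0.91],"angular":[0,0,0],"fingers":1}], grip_force=90)

```text
time: 14.75
position: [0.5752, 0.3597, 0.3194]
orientation: [0.006, 0.008, 1.0, 0.004]
wrist_force: [-0.9, 1.0, -0.3]
finger_gap: 0.0124
grasp_force: 89.0
```

Emit:
servo_tool(steps=[{"translation":[0,-0.12,0],"angular":[0,0,0],"fingers":1},{"translation":[0,-0.26,0],"angular":[0,0,0],"fingers":1},{"translation":[0,-0.4,0],"angular":[0,0,0],"fingers":1},{"translation":[0,-0.55,0],"angular":[0,0,0],"fingers":1},{"translation":[0.0,-0.7,0],"angular":[0,0,0],"fingers":1},{"translation":[0.0,-0.84,0],"angular":[0,0,0],"fingers":1},{"translation":[0.0,-0.94,0],"angular":[0,0,0],"fingers":1},{"translation":[0.0,-0.94,0],"angular":[0,0,0],"fingers":1}])

```text
time: 15.55
position: [0.572, 0.1198, 0.3097]
orientation: [0.0, 0.009, 1.0, 0.0]
wrist_force: [0.7, -0.3, -1.1]
finger_gap: 0.0124
grasp_force: 89.0
```

Emit:
servo_tool(steps=[{"translation":[0.04,-0.12,0],"angular":[0,0,0],"fingers":1},{"translation":[0.08,-0.25,0],"angular":[0,0,0],"fingers":1},{"translation":[0.12,-0.4,0],"angular":[0,0,0],"fingers":1},{"translation":[0.146,-0.55,0],"angular":[0,0,0],"fingers":1},{"translation":[0.146,-0.68,0],"angular":[0,0,0],"fingers":1},{"translation":[0.146,-0.744,-0.05],"angular":[0,0,0],"fingers":1},{"translation":[0.146,-0.744,-0.12],"angular":[0,0,0],"fingers":1},{"translation":[0.146,-0.744,-0.16],"angular":[0,0,0],"fingers":1}])

```text
time: 16.35
position: [0.608, -0.0632, 0.2672]
orientation: [-0.001, 0.008, 1.0, 0.001]
wrist_force: [-1.1, -0.2, -1.4]
finger_gap: 0.0126
grasp_force: 89.1
```

```bash
python3 - <<'E'
from h import *
s=observe();print(s['time'],s['q'].round(2),s['position'],s['orientation'],s['finger_gap'])
C,im=snap('wrist','w5'); S,i2=snap('scene','s5'); T,i3=snap('top','t5')
p=proj(S,(.609,-.065,.185)).astype(int); print(p)
c=i2[p[1]-60:p[1]+60,p[0]-60:p[0]+60]
a=cv2.resize(im[120:384,100:420,::-1],(480,400)); b=cv2.resize(c[:,:,::-1],(320,320),interpolation=cv2.INTER_CUBIC)
out=np.zeros((400,800,3),np.uint8); out[:,:480]=a; out[:320,480:]=b
cv2.imwrite('pics/w5.png',out)
E
```

```text
16.35 [-0.12  0.37  1.63  0.    1.15 -1.68] [ 0.60800475 -0.06315915  0.2672468 ] [-1.06093874e-03  8.10759148e-03  9.99966426e-01  5.36202380e-04] 0.012553622221838708
[221 196]
```

View pics/w5.png

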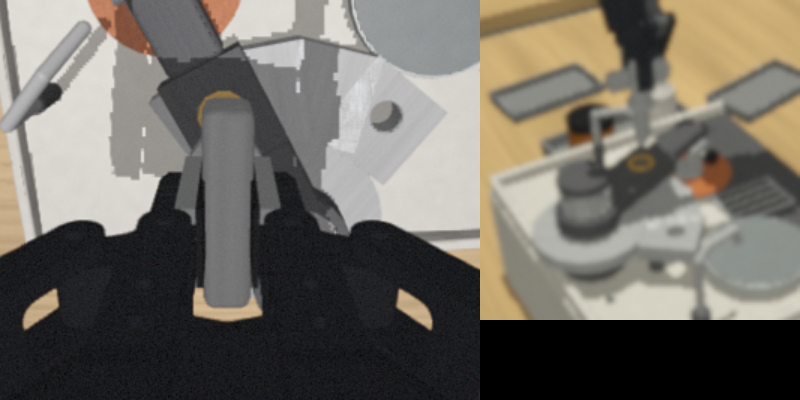

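The wrist view shows the brass ring partly hidden behind the T bar, at about (225,110). I'll triangulate the bush and index hole from the unobstructed earlier pictures.

```bash
python3 - <<'E'
from h import *
S=cam('scene');T=cam('top')
# w1 wrist camera pose
c=calibration('wrist');M=np.array(c['tool_from_camera']);Rt=np.array([[-.986,-.164,-.001],[-.164,.986,0],[.001,0,-1]]);Rt=R.from_matrix(Rt).as_matrix()
W1=(c,np.array([.53741,.09911,.34069])+Rt@M[:3,3],Rt@M[:3,:3])
for f,C in (('w1',W1),('top',T),('scene',S),('s5',S),('w5',cam('wrist'))):
    im=cv2.imread(f'raw_{f}.png'); h=cv2.cvtColor(im,cv2.COLOR_BGR2HSV)
    m=cv2.inRange(h,(12,90,60),(30,255,255)); g=proj(C,(.609,-.065,.185))
    yy,xx=np.mgrid[:384,:512]; m[(abs(xx-g[0])>16)|(abs(yy-g[1])>16)]=0
    ys,xs=np.nonzero(m); 
    cx,cy=(xs.min()+xs.max())/2,(ys.min()+ys.max())/2
    (ex,ey),ax,_=cv2.fitEllipse(np.c_[xs,ys].astype(np.float32)) if len(xs)>8 else ((0,0),0,0)
    print(f,len(xs),g.round(1),(cx,cy),onz(C,cx,cy,.185).round(4),onz(C,ex,ey,.185).round(4))
    # dark index hole blob near guess
    g=proj(C,(.616,.021,.165)); x0,y0=(g-9).astype(int); p=cv2.cvtColor(im,cv2.COLOR_BGR2GRAY)[y0:y0+19,x0:x0+19].astype(float)
    w=np.clip(np.percentile(p,50)*.75-p,0,None); yy,xx=np.mgrid[:19,:19]
    print('   idx',onz(C,x0+(w*xx).sum()/w.sum(),y0+(w*yy).sum()/w.sum(),.165).round(4))
E
```

```text
w1 235 [ 76.5 214.6] (np.float64(75.5), np.float64(215.5)) [ 0.6101 -0.066   0.185 ] [ 0.6098 -0.0655  0.185 ]
   idx [0.6159 0.0197 0.165 ]
top 41 [241.  151.2] (np.float64(241.0), np.float64(151.0)) [ 0.6096 -0.0651  0.185 ] [ 0.6093 -0.0657  0.185 ]
   idx [0.6112 0.0254 0.165 ]
scene 63 [221.5 196.4] (np.float64(216.5), np.float64(191.0)) [ 0.6092 -0.0944  0.185 ] [ 0.6111 -0.0943  0.185 ]
   idx [0.6308 0.0301 0.165 ]
s5 64 [221.5 196.4] (np.float64(216.5), np.float64(192.0)) [ 0.6112 -0.0902  0.185 ] [ 0.6126 -0.0911  0.185 ]
   idx [ 0.6134 -0.0139  0.165 ]
w5 109 [248.  194.1] (np.float64(246.0), np.float64(191.0)) [ 0.6066 -0.0664  0.185 ] [ 0.6218 -0.0566  0.185 ]
   idx [0.6187 0.0247 0.165 ]
```

Emit:
servo_tool(steps=[{"translation":[0.007,-0.01,0],"angular":[0,0,0],"fingers":1},{"translation":[0.007,-0.01,-0.02],"angular":[0,0,0],"fingers":1},{"translation":[0.007,-0.01,-0.04],"angular":[0,0,0],"fingers":1},{"translation":[0.007,-0.01,-0.06],"angular":[0,0,0],"fingers":1},{"translation":[0.007,-0.01,-0.06],"angular":[0,0,0],"fingers":1},{"translation":[0.007,-0.01,-0.06],"angular":[0,0,0],"fingers":1},{"translation":[0.007,-0.01,-0.06],"angular":[0,0,0],"fingers":1},{"translation":[0.007,-0.01,-0.06],"angular":[0,0,0],"fingers":1}])

```text
time: 17.3
position: [0.6107, -0.0664, 0.2543]
orientation: [0.0, 0.008, 1.0, -0.0]
wrist_force: [-0.5, 0.3, -2.1]
finger_gap: 0.0124
grasp_force: 89.1
```

Emit:
servo_tool(steps=[{"translation":[-0.004,0.003,-0.01],"angular":[0,0,0],"fingers":1},{"translation":[-0.004,0.003,-0.025],"angular":[0,0,0],"fingers":1},{"translation":[-0.004,0.003,-0.04],"angular":[0,0,0],"fingers":1},{"translation":[-0.004,0.003,-0.055],"angular":[0,0,0],"fingers":1},{"translation":[-0.004,0.003,-0.065],"angular":[0,0,0],"fingers":1},{"translation":[-0.004,0.003,-0.075],"angular":[0,0,0],"fingers":1},{"translation":[-0.004,0.003,-0.075],"angular":[0,0,0],"fingers":1},{"translation":[-0.004,0.003,-0.075],"angular":[0,0,0],"fingers":1}])

```text
time: 18.1
position: [0.6097, -0.0654, 0.2352]
orientation: [-0.0, 0.008, 1.0, 0.0]
wrist_force: [-0.1, 2.8, -1.5]
finger_gap: 0.0121
grasp_force: 88.9
```

```bash
python3 - <<'E'
import numpy as np
p=np.array([.6801,-.0275]);a0=np.arctan2(-.0656+.0275,.6097-.6801)%(2*np.pi)
f=lambda t:p+.08*np.array([np.cos(a0-t),np.sin(a0-t)])
T=np.linspace(0,1.0,17)
for j in(0,8):
    for t in T[j+1:j+9]: print(round(t,3),((f(t)-f(T[j]))/.25).round(3))
print(f(1.0),f(1.146))
E
```

```text
0.062 [-0.009  0.018]
0.125 [-0.017  0.036]
0.188 [-0.023  0.055]
0.25 [-0.029  0.074]
0.312 [-0.033  0.094]
0.375 [-0.036  0.114]
0.438 [-0.038  0.134]
0.5 [-0.039  0.154]
0.562 [0.001 0.02 ]
0.625 [0.003 0.04 ]
0.688 [0.006 0.06 ]
0.75 [0.01  0.079]
0.812 [0.016 0.098]
0.875 [0.023 0.117]
0.938 [0.031 0.135]
1.0 [0.04  0.153]
[0.61004519 0.0111306 ] [0.61641056 0.02091131]
```

Emit:
servo_tool(steps=[{"translation":[0,0,-0.005],"angular":[0,0,0],"fingers":1},{"translation":[0,0,-0.01],"angular":[0,0,0],"fingers":1},{"translation":[0,0,-0.016],"angular":[0,0,0],"fingers":1},{"translation":[0,0,-0.016],"angular":[0,0,0],"fingers":1},{"translation":[0,0,-0.016],"angular":[0,0,0],"fingers":1},{"translation":[0,0,-0.016],"angular":[0,0,0],"fingers":1},{"translation":[0,0,-0.016],"angular":[0,0,0],"fingers":1},{"translation":[0,0,-0.016],"angular":[0,0,0],"fingers":1}])

```text
time: 18.9
position: [0.6097, -0.0655, 0.2313]
orientation: [0.0, 0.008, 1.0, 0.0]
wrist_force: [2.4, 3.1, -2.0]
finger_gap: 0.0124
grasp_force: 88.8
```

Emit:
servo_tool(steps=[{"translation":[-0.009,0.018,0],"angular":[0,0,0],"fingers":1},{"translation":[-0.017,0.036,0],"angular":[0,0,0],"fingers":1},{"translation":[-0.023,0.055,0],"angular":[0,0,0],"fingers":1},{"translation":[-0.029,0.074,0],"angular":[0,0,0],"fingers":1},{"translation":[-0.033,0.094,0],"angular":[0,0,0],"fingers":1},{"translation":[-0.036,0.114,0],"angular":[0,0,0],"fingers":1},{"translation":[-0.038,0.134,0],"angular":[0,0,0],"fingers":1},{"translation":[-0.039,0.154,0],"angular":[0,0,0],"fingers":1}])

```text
time: 19.7
position: [0.6005, -0.0275, 0.2318]
orientation: [0.001, 0.008, 1.0, -0.001]
wrist_force: [5.4, -5.1, -1.9]
finger_gap: 0.012
grasp_force: 89.1
```

```bash
python3 - <<'E'
from h import *
s=observe();print(s['time'],s['position'],s['wrist_force'])
C,im=snap('wrist','w6');S,i2=snap('scene','s6')
a=cv2.resize(im[120:384,100:420,::-1],(480,400)); b=cv2.resize(i2[135:255,160:280,::-1],(320,320),interpolation=cv2.INTER_CUBIC)
out=np.zeros((400,800,3),np.uint8); out[:,:480]=a; out[:320,480:]=b
cv2.imwrite('pics/w6.png',out)
E
```

```text
19.7 [ 0.60053815 -0.02745512  0.23184288] [ 5.42955654 -5.12993741 -1.93909088]
```

View pics/w6.png

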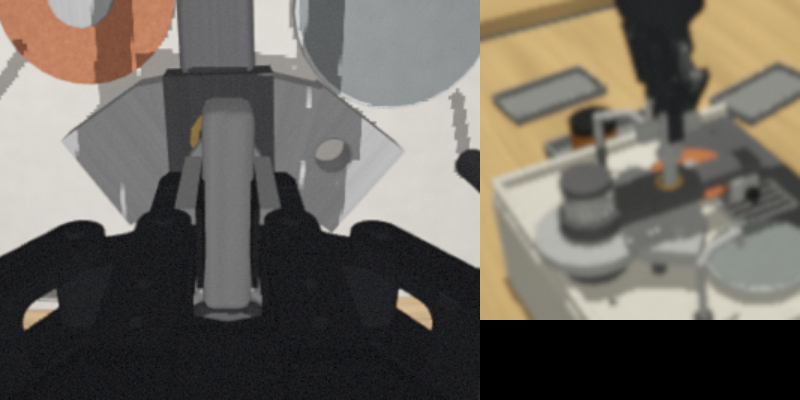

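The pin is in the bush and the arm is swung about halfway, with the index hole at crop (332,153).

```bash
python3 - <<'E'
from h import *
C=cam('wrist')
for u,v in ((332,153),(333,155)): print(onz(C,100+u*2/3,120+v*.66,.165))
print(observe()['position'],observe()['wrist_force'])
E
```

```text
[0.61632173 0.02070049 0.165     ]
[0.61730249 0.02120654 0.165     ]
[ 0.60031863 -0.02704624  0.23185108] [ 3.42356186 -3.75711019 -0.80427927]
```

Emit:
servo_tool(steps=[{"translation":[0.005,0.02,0],"angular":[0,0,0],"fingers":1},{"translation":[0.007,0.04,0],"angular":[0,0,0],"fingers":1},{"translation":[0.01,0.06,0],"angular":[0,0,0],"fingers":1},{"translation":[0.014,0.079,0],"angular":[0,0,0],"fingers":1},{"translation":[0.02,0.098,0],"angular":[0,0,0],"fingers":1},{"translation":[0.027,0.117,0],"angular":[0,0,0],"fingers":1},{"translation":[0.035,0.135,0],"angular":[0,0,0],"fingers":1},{"translation":[0.044,0.153,0],"angular":[0,0,0],"fingers":1}])

```text
time: 20.6
position: [0.6104, 0.0097, 0.2315]
orientation: [-0.001, 0.008, 1.0, -0.002]
wrist_force: [0.8, -8.4, 0.3]
finger_gap: 0.0121
grasp_force: 89.5
```

Emit:
servo_tool(steps=[{"translation":[0.008,0.016,0],"angular":[0,0,0],"fingers":1},{"translation":[0.017,0.03,0],"angular":[0,0,0],"fingers":1},{"translation":[0.025,0.042,0],"angular":[0,0,0],"fingers":1},{"translation":[0.025,0.042,0],"angular":[0,0,0],"fingers":1},{"translation":[0.025,0.042,-0.01],"angular":[0,0,0],"fingers":1},{"translation":[0.025,0.042,-0.02],"angular":[0,0,0],"fingers":1},{"translation":[0.025,0.042,-0.03],"angular":[0,0,0],"fingers":1},{"translation":[0.025,0.042,-0.03],"angular":[0,0,0],"fingers":1}])

```text
time: 21.4
position: [0.6161, 0.0199, 0.2237]
orientation: [-0.001, 0.008, 1.0, -0.002]
wrist_force: [0.3, -7.8, -0.4]
finger_gap: 0.0121
grasp_force: 89.9
```

Emit:
servo_tool(steps=[{"translation":[0.001,0.004,-0.005],"angular":[0,0,0],"fingers":1},{"translation":[0.001,0.004,-0.01],"angular":[0,0,0],"fingers":1},{"translation":[0.001,0.004,-0.015],"angular":[0,0,0],"fingers":1},{"translation":[0.001,0.004,-0.02],"angular":[0,0,0],"fingers":1},{"translation":[0.001,0.004,-0.025],"angular":[0,0,0],"fingers":1},{"translation":[0.001,0.004,-0.03],"angular":[0,0,0],"fingers":1},{"translation":[0.001,0.004,-0.03],"angular":[0,0,0],"fingers":1},{"translation":[0.001,0.004,-0.03],"angular":[0,0,0],"fingers":1}])

```text
time: 22.2
position: [0.6171, 0.0211, 0.2169]
orientation: [-0.0, 0.008, 1.0, -0.001]
wrist_force: [1.0, -8.4, 1.9]
finger_gap: 0.0121
grasp_force: 90.1
```

Emit:
servo_tool(steps=[{"translation":[0,0,-0.01],"angular":[0,0,0],"fingers":1},{"translation":[0,0,-0.02],"angular":[0,0,0],"fingers":1},{"translation":[0,0,-0.03],"angular":[0,0,0],"fingers":1},{"translation":[0,0,-0.04],"angular":[0,0,0],"fingers":1},{"translation":[0,0,-0.048],"angular":[0,0,0],"fingers":1},{"translation":[0,0,-0.055],"angular":[0,0,0],"fingers":1},{"translation":[0,0,-0.06],"angular":[0,0,0],"fingers":1},{"translation":[0,0,-0.06],"angular":[0,0,0],"fingers":1}])

```text
time: 23.0
position: [0.6175, 0.0213, 0.2023]
orientation: [0.0, 0.008, 1.0, -0.001]
wrist_force: [2.6, -6.3, 3.8]
finger_gap: 0.0119
grasp_force: 90.0
```

Emit:
servo_tool(steps=[{"translation":[0,0,-0.003],"angular":[0,0,0],"fingers":1},{"translation":[0,0,-0.006],"angular":[0,0,0],"fingers":1},{"translation":[0,0,-0.009],"angular":[0,0,0],"fingers":1},{"translation":[0,0,-0.012],"angular":[0,0,0],"fingers":1},{"translation":[0,0,-0.012],"angular":[0,0,0],"fingers":1},{"translation":[0,0,-0.012],"angular":[0,0,0],"fingers":1},{"translation":[0,0,-0.012],"angular":[0,0,0],"fingers":1},{"translation":[0,0,-0.012],"angular":[0,0,0],"fingers":1}])

```text
time: 23.8
position: [0.6182, 0.0217, 0.2021]
orientation: [0.002, 0.008, 1.0, -0.001]
wrist_force: [-3.4, -6.1, 20.3]
finger_gap: 0.0126
grasp_force: 92.4
```

Seated: 20 N upward with no further travel. I'll relieve the pressure, open part way and rise.

Emit:
servo_tool(steps=[{"translation":[0,0,0.008],"angular":[0,0,0],"fingers":1},{"translation":[0,0,0.008],"angular":[0,0,0],"fingers":0.7},{"translation":[0,0,0.008],"angular":[0,0,0],"fingers":0.4},{"translation":[0,0,0.008],"angular":[0,0,0],"fingers":0.2},{"translation":[0,0,0.008],"angular":[0,0,0],"fingers":0.1},{"translation":[0,0,0.008],"angular":[0,0,0],"fingers":0.1},{"translation":[0,0,0.008],"angular":[0,0,0],"fingers":0.1},{"translation":[0,0,0.02],"angular":[0,0,0],"fingers":0.1}], grip_force=30)

```text
time: 24.6
position: [0.6169, 0.0228, 0.2029]
orientation: [-0.001, 0.008, 1.0, 0.0]
wrist_force: [0.4, 0.7, 0.3]
finger_gap: 0.0382
grasp_force: 0.0
```

Emit:
servo_tool(steps=[{"translation":[0,0,0.04],"angular":[0,0,0],"fingers":0.1},{"translation":[0,0,0.1],"angular":[0,0,0],"fingers":0.1},{"translation":[0,0,0.2],"angular":[0,0,0],"fingers":0.1},{"translation":[0,0,0.3],"angular":[0,0,0],"fingers":0.1},{"translation":[0,0,0.45],"angular":[0,0,0],"fingers":0.1},{"translation":[-0.05,0,0.55],"angular":[0,0,0],"fingers":0.1},{"translation":[-0.1,0,0.6],"angular":[0,0,0],"fingers":0.1},{"translation":[-0.1,0,0.6],"angular":[0,0,0],"fingers":0.1}])

```text
time: 25.4
position: [0.5919, 0.0227, 0.3561]
orientation: [0.002, 0.008, 1.0, 0.0]
wrist_force: [0.1, -0.5, -0.3]
finger_gap: 0.0381
grasp_force: 0.0
```

```bash
python3 - <<'E'
from h import *
s=observe();print(s['time'],s['position'],s['wrist_force'],s['finger_gap'])
C,im=snap('wrist','w7');S,i2=snap('scene','s7')
a=cv2.resize(im[:,:,::-1],(480,360)); b=cv2.resize(i2[135:255,160:280,::-1],(320,320),interpolation=cv2.INTER_CUBIC)
out=np.zeros((360,800,3),np.uint8); out[:,:480]=a; out[:320,480:]=b
cv2.imwrite('pics/w7.png',out)
E
```

```text
25.4 [0.59189511 0.02270364 0.35608603] [ 0.13912723 -0.49693976 -0.26037924] 0.0380697966001069
```

View pics/w7.png

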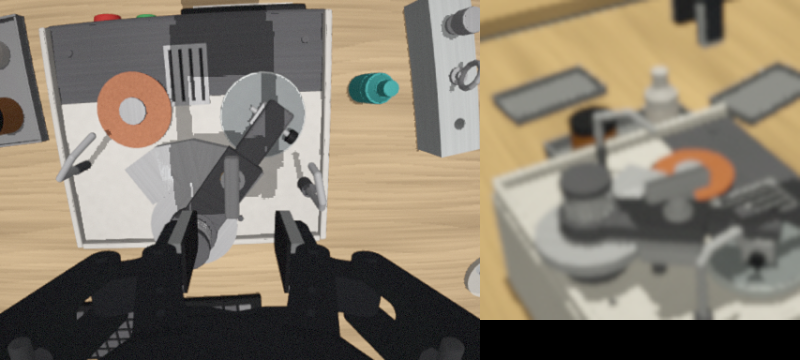

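The arm is locked over the polishing disc and the pin stands upright with its collar on the arm, at (232,180). The bottle is standing in the tray and the robot is clear, so I'm handing in.

```bash
python3 -c "
from bench import close_job; print(close_job())"
```

```text
the job is handed in; nothing more can be done
None
```

I stood the bottle upright in the tray, pushed the lock pin fully home through the arm and the index plate, and handed the job in with the robot clear; no verdict was returned.

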